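# Unlock the inspection lamp, draw it and hold it over the open parts case

### The arm

A 7-joint arm with a two-finger parallel gripper is mounted at the origin on a cart in front of the work surface, level with it; the furniture and walls round the work are solid. World frame = base frame: x ahead of the robot, y to its left, z up, the work surface at z = 0. Lengths are in m, angles in rad, forces in N, time in s.
With the tool pointing down it reaches from about 0.35 to 0.9 m from the base axis. Payload 8.1 kg.
Tool frame: the origin (TCP) lies midway between the tips of the shut fingers; the grasp point (between the pads) lies arm.tcp_to_grasp behind it (arm.tcp_to_grasp is the distance from the TCP to the grasp point, in m); z points along the fingers, y is the line along which they close (so a half turn about z gives the same grasp; the last joint's range is limited). The gripper opens to 92 mm and grips with 3 to 60 N. Pads are 19 mm wide; open, the fingers measure 130 mm over their backs; the gripper's body (75 mm by 190 mm) begins 47 mm behind the grasp point.
Start: joints at [-1.217, 0.434, 0.025, 1.573, -0.012, 1.134, -0.075], TCP at [0.276, 0.561, 0.227] pointing down, gripper open.
Joint ranges: [-2.62, 2.62], [-0.44, 2.09], [-1.27, 1.32], [0.08, 2.57], [-1.32, 4.46], [0.12, 2], [-2.74, 2.74]. Speed limits (rad/s): [2.22, 2.22, 3.01, 3.01, 3.14, 3.14, 3.14].

### API

Orientations are given as a rotation vector (axis times angle).
In Python, from cell import observe, get_image, arm gives the robot as it stands. The module is installed in compiled form; this text tells all that it offers.
- The arm moves only by the tool drive_tool, never from a script. Its argument "steps" is a list of rows, each a list of 5 numbers: the closure, from 0 (fully open) to 1 (shut), then the shift along the world's x, y, z in mm, then the turn about the world's z in rad. In form: [[hand, x, y, z, roll], ...]. A call has 1 to 20 rows; each row shifts and turns the commanded pose from where the row before left it; what a row does not reach is not made up. A row lasts 1/12 s, in which the tool goes at most 41.7 mm and 7.16 degrees, less where a joint would pass 70% of its speed; a pose out of reach is approached as far as the arm can. A call with a gripper value outside its range is refused whole. The fingers move at their own pace and stop on an object; "grip_force" is the grip in N (left out, the last holds). Time passes only in rows, so rows that do not move let the fingers close. It gives the time, the measured TCP pose, the force, the opening and the grip force at its end, in the units of the state.
- observe(): the state, without advancing time (a new reading comes with each control period).
- get_image(name): name is "scene" or "top" or "wrist"; returns a dict with "image" (480x640x3 uint8, red, green, blue), "vfov" (degrees; the focal length in pixels is half the picture's height over the tangent of half this angle, whatever the lens; pixels are square), "cx", "cy" (the principal point, pixels), "k1" (the pictures are not rectified: a ray, as slopes to the right and down, at radius r is drawn at 1 + k1 r^2 times it, then the intrinsics apply), "xyz" and "attitude" of the camera in the world. Camera axes: x right, y down, z forward; pixel columns grow to the right and rows downward; lengths in m; the calibration is good to about 2 mm. A picture is of the moment at which its call begins. There is no depth.
- arm.sign_off(): hands the job in; it is judged then, once.
The state is a dict: "clock": time; "joints": joint angles; "dq": joint speeds; "joint_efforts": joint torques, N m; "position": TCP position; "ee_rot": TCP orientation; "force": force on the tool from outside, world axes, zero at the start; "ft_torque": the same for the moment, N m; "width": opening from 0.0 (shut) to 1.0 (fully open); "gripper_force": force on a finger pad.
Only numpy, scipy, OpenCV 4.12 (cv2) and the standard library are available. Lean on these libraries where they do the work, as an engineer would, in place of code of your own. Each camera call takes 0.05 s, during which the arm holds its last target. There are 200 camera calls.

### The job

I need light on the middle compartment of the open parts case. Turn the wing knob of the lamp holster counterclockwise (seen from above) until it clicks over and the bolt draws back, pull the inspection lamp out of its sloping tube, and turn it so that its lens looks straight down, centred about 10 cm above the floor of the middle compartment. Finish while still holding it steady there: do not put it down or let go, do not touch the case with it, and leave the case's lid open and the other things where they lie.

Things in the scene. Friction and masses are not known exactly. Their poses are not given: they have to be found in the camera images.
- holster: Lamp holster fixed to the table: base plate 126 x 122 x 10 mm (x -63..63, y -63..59 mm), a grey tube sloping up at 45 degrees toward its own -x, and a grey lock housing beside it (x -28..53, y -52..-12 mm, top 85 mm above the table) with a wing knob on top. Origin under the plate's middle, z up. The tube's axis lies in the plane y = 22 mm
- holster_mouth (a point): centre of the tube's mouth, 69.6 mm above the table; axes as the holster's. The tube's axis points out of the mouth along (-0.707, 0, 0.707); bore 40 mm diameter, 50 mm deep, outside 51 mm. When locked, a steel bolt (12 x 8 mm) from the housing's +y face lies just above the mouth, over the shoulder of the lamp's head, so that the lamp cannot come out
- holster_bottom (a point): centre of the floor of the tube's bore, 34 mm above the table
- lock_knob (a joint): angle of the wing knob about its vertical axis, rad: 0 = locked, grows counterclockwise seen from above to its stop at 1.309 = unlocked. Spring detent, at most about 0.15 N m: let go before half way (0.65) it springs back to 0, beyond it snaps on to 1.309 by itself. Turning draws the bolt 12.5 mm back; at 1.309 it is clear of the lamp's head
- knob_grip (a point): point on the knob's axis to grip at, 108.5 mm above the table, at (30, -32) mm in the holster's frame; its axes turn with the knob. The upright wing is 40 mm long (this point's x; along the holster's x when locked), 12 mm thick (y), from 14 mm below to 11 mm above this point, on a round foot of 27 mm diameter, 6 mm high
- lamp: Inspection lamp, loose, about 0.16 kg, 150 mm long, round, standing lens down in the sloping tube. Origin at the centre of its lens; z runs from lens to tail (up when the lens looks straight down). Head 36 mm diameter, z 0 to 50 mm, inside the bore; barrel 22 mm diameter, z 50 to 150, sticks out 100 mm. Centre of mass near z = 41
- lamp_lens (a point): centre of the lens face (the lamp's origin; z from lens to tail). A good grip is on the barrel 115 mm up the z axis from here, coming from above or along the axis, fingers closing level across the barrel (along the holster's y)
- case: Flat grey parts case fixed to the table, 117 x 176 mm, walls 18 mm high, with its lid standing open on the far long side (its +x side), lid top edge about 130 mm above the table. Origin under its centre, long side along its y. Two partitions across its width at y = -30 and +30 mm leave the middle compartment between them
- case_middle (a point): centre of the floor of the case's middle compartment (58 mm along y, 102 mm along x), 2 mm above the table
- case_lid (a joint): angle of the case's lid, rad: 0 = shut, about 1.55 = standing open as found
- spray_bottle: Bystander, loose: small white oil bottle with a black cap, 32 mm diameter, 83 mm tall, standing; origin under its centre
- thread_spool_2: Bystander, loose: blue thread spool standing beside the holster, 29 mm diameter, 46 mm high; origin under the centre
- awl: Bystander, loose: stitching awl with wooden handle lying down, 142 x 25 x 25 mm; origin under the centre
- hole_punch: Bystander, loose: plier-shaped leather punch lying flat, 66 x 169 x 13 mm; origin under the centre
- tin_wax: Bystander, loose: round screw tin, 60 mm diameter, 20 mm high; origin under the centre
- eyelet_jar: Bystander, loose: small round jar with black lid, 45 mm diameter, 56 mm high; origin under the centre
- tape_measure: Bystander, loose: tape measure standing on edge, 28 x 58 x 52 mm; origin under the centre
- thread_spool_4: Bystander, loose: dark thread spool standing at the back, 29 mm diameter, 46 mm high; origin under the centre

How it is judged:
By the outcome, as a careful person would: the job done as asked, in the order asked, and still so for the second after the job is handed in, while the arm keeps its last pose, push and grip.
It also fails if it takes over 51 s, if anything falls off the work surface, if the arm or the gripper's body presses on something with over 40 N, if the wrist force passes 120 N, or if a joint passes its speed limit or range.

## Working session

There is one attempt and no reset: what is moved stays moved. The work goes in short steps, Python scripts to look and compute and a tool call to move; the robot and the scene stay as the last step left them, time stands still between calls to the robot, and variables do not carry over. Pictures are saved under pics/ and viewed, at most 10 in all, crops included, and the job is handed in when it is done.

Besides the shell and the picture viewer there is one more tool, called after "Request:" in YAML: its name, and indented under it one key for each argument. drive_tool: Moves the arm, as the interface text tells. Its arguments: {"type":"object","properties":{"steps":{"type":"array"},"grip_force":{"type":"number"}},"required":["steps"]}

```bash
mkdir -p pics; cat > h.py <<'E'
import numpy as np, cv2
from cell import observe, get_image, arm
from scipy.spatial.transform import Rotation as R
def cam(n):
    d=get_image(n); return d
def rot(d):
    a=np.array(d["attitude"],float)
    return a if a.shape==(3,3) else R.from_rotvec(a).as_matrix()
def ray(d,u,v):
    f=240/np.tan(np.radians(d["vfov"])/2)
    K=np.array([[f,0,d["cx"]],[0,f,d["cy"]],[0,0,1]])
    xd=np.array([(u-d["cx"])/f,(v-d["cy"])/f]); x=xd.copy()
    for _ in range(30): x=xd/(1+d["k1"]*(x@x))
    r=rot(d)@np.array([x[0],x[1],1]); return np.array(d["xyz"]),r/np.linalg.norm(r)
def plane(d,u,v,z):
    o,r=ray(d,u,v); return o+r*(z-o[2])/r[2]
def proj(d,p):
    f=240/np.tan(np.radians(d["vfov"])/2)
    c=rot(d).T@(np.array(p)-np.array(d["xyz"])); x=c[:2]/c[2]; x=x*(1+d["k1"]*(x@x))
    return np.array([d["cx"],d["cy"]])+f*x
def two(d1,p1,d2,p2):
    o1,r1=ray(d1,*p1);o2,r2=ray(d2,*p2)
    s=np.linalg.lstsq(np.c_[r1,-r2],o2-o1,rcond=None)[0]
    a,b=o1+s[0]*r1,o2+s[1]*r2
    return (a+b)/2,np.linalg.norm(a-b)
E
python3 - <<'E'
from h import *
import pickle
D={}
for n in("scene","top","wrist"):
    d=cam(n);D[n]=d
    cv2.imwrite(f"pics/{n}0.png",d["image"][:,:,::-1]); print(n,{k:v for k,v in d.items() if k!="image"})
pickle.dump(D,open("D0.pkl","wb"))
s=observe();print(s);print(arm.tcp_to_grasp)
E
```

```text
scene {'vfov': 43.14375138385455, 'cx': 315.45390049669675, 'cy': 245.24265876279824, 'k1': -0.030738620324332788, 'xyz': array([-0.04409263, -0.32307532,  0.91877058]), 'attitude': array([-2.16251723,  1.25806457, -0.44976767])}
top {'vfov': 44.89014767623938, 'cx': 311.29483360349417, 'cy': 239.0142563509298, 'k1': -0.012434619214538908, 'xyz': array([0.32836803, 0.03833592, 1.11774938]), 'attitude': array([-2.1532976 ,  2.10916649, -0.21657631])}
wrist {'vfov': 65.86838298364836, 'cx': 322.4997115085611, 'cy': 238.47861345185973, 'k1': -0.05865343723144794, 'xyz': array([0.20202924, 0.59690938, 0.38377833]), 'attitude': array([2.43716944, 1.51635864, 0.23243455])}
{'clock': 0.15, 'joints': array([-1.21659381,  0.43506408,  0.0249788 ,  1.57383517, -0.01156959,
        1.13401626, -0.07508595]), 'dq': array([ 0.00111484, -0.0024572 , -0.00046404, -0.00183435, -0.00133654,
        0.00118487, -0.00158715]), 'joint_efforts': array([ 3.30154369e-03, -6.68257141e+01,  9.87008214e-01, -3.14688814e+01,
       -6.03665016e-02,  3.92912328e-02,  4.16869841e-05]), 'position': array([0.27556568, 0.56056177, 0.22614508]), 'ee_rot': array([-7.11360911e-01, -3.05985987e+00,  1.83992863e-03]), 'force': array([-0.66381494,  0.9189621 ,  0.64840907]), 'ft_torque': array([ 0.01391532,  0.02393288, -0.0188517 ]), 'gripper_force': 0.0, 'width': 1.0004398989678482}
0.0188
```

View pics/scene0.png

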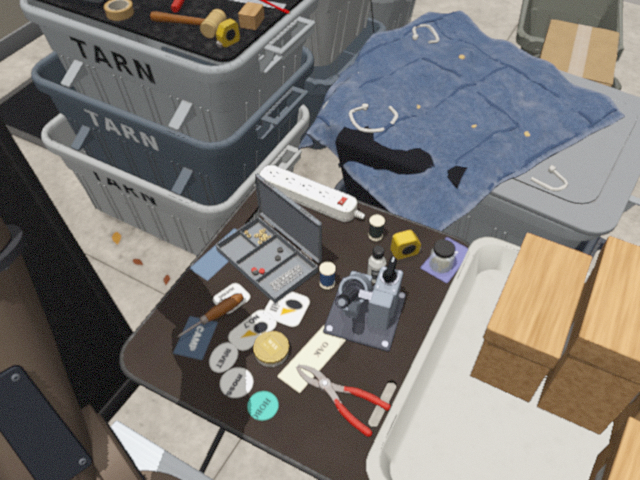

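View pics/top0.png

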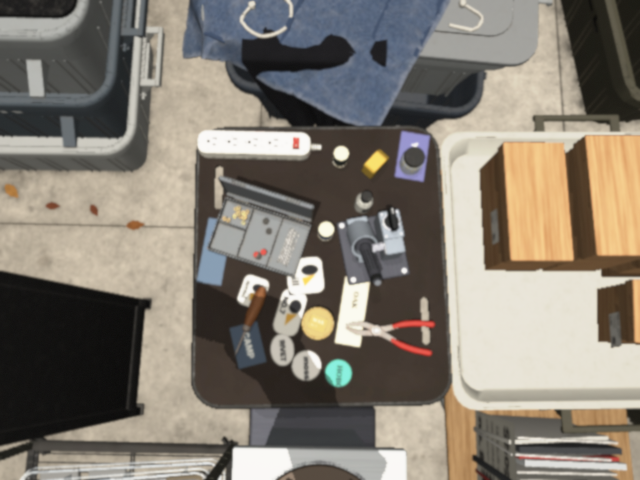

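The scene shows the case at about (268,250) and the holster at about (368,305). In the top view they are at about (262,230) and (374,245), with the tube sloping down-image toward the robot. I'll zoom in on both next.

```bash
python3 - <<'E'
import pickle,cv2,numpy as np
D=pickle.load(open("D0.pkl","rb"))
t=D["top"]["image"][170:290,200:420,::-1]; s=D["scene"]["image"][170:360,210:420,::-1]
a=cv2.resize(t[:, 130:],None,fx=5,fy=5,interpolation=cv2.INTER_CUBIC)
b=cv2.resize(t[:, :130],None,fx=2.5,fy=2.5,interpolation=cv2.INTER_CUBIC)
c=np.zeros((600,800,3),np.uint8); c[:,:450]=a; c[:300,460:785]=b
e=cv2.resize(s[90:180,110:205],(340,322)[::1],interpolation=cv2.INTER_CUBIC)[:300]; c[300:,460:800]=e
cv2.imwrite("pics/z.png",c)
E
```

```text
(no output)
```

View pics/z.png

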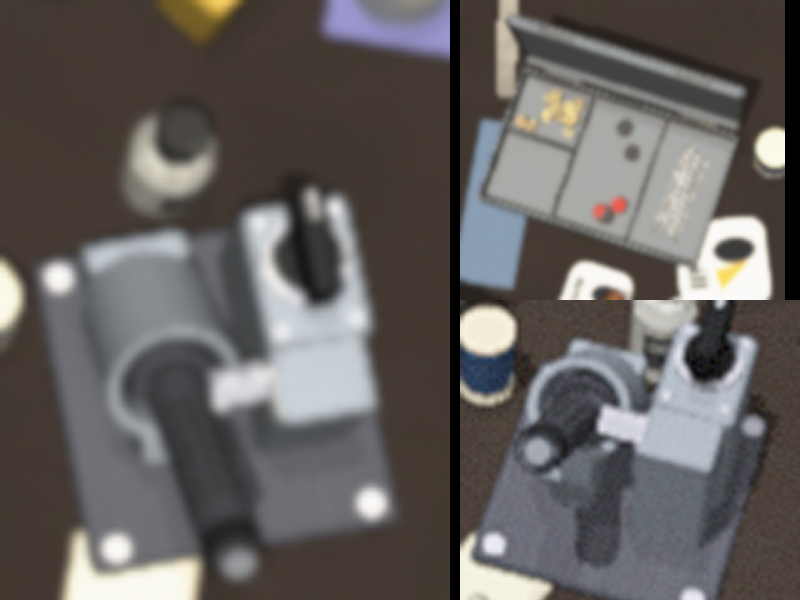

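```bash
cat > loc.py <<'E'
from h import *
import pickle
D=pickle.load(open("D0.pkl","rb")); t=D["top"]
A=lambda x,y:(330+x/5-.4,170+y/5-.4)
B=lambda x,y:(200+(x-460)/2.5-.3,170+y/2.5-.3)
C=lambda x,y:(320+x*95/340-.3,260+y*90/322-.3)
TL,BL,BR=[plane(t,*A(*p),.010) for p in((38,265),(92,572),(395,515))]
s1,s2,s3=[plane(t,*A(*p),.012) for p in((59,279),(117,548),(371,503))]
print("plate",TL,BL,BR,np.linalg.norm(TL-BL),np.linalg.norm(BL-BR))
def ang(v): return np.arctan2(v[1],v[0])
yaws=[ang(TL-BL),ang(s1-s2),ang(BL-BR)-np.pi/2,ang(s2-s3)-np.pi/2]; print("yaws",yaws)
yaw=np.mean(yaws); Rz=R.from_euler("z",yaw).as_matrix()
# middle of TL-BR is (0,-2) in holster frame
O=((TL+BR)/2+(s1+s3)/2)/2-Rz@[0,-.002,0]; O[2]=0; print("O",O,yaw)
for p in [(30,-32,119.5)]: print("knob",O+Rz@(np.array(p)/1000))
k=plane(t,*A(307,240),.1195);print("knob seen wing mid",k)
tail,g=two(t,A(237,560),D["scene"],C(540-460,452-300));print("tail",tail,g,"in holster mm",1000*Rz.T@(tail-O))
cs=[plane(t,*B(*p),.018) for p in((483,195),(695,265),(738,130),(525,68))]
print("case",cs,[np.linalg.norm(cs[i]-cs[i-1]) for i in range(4)])
cc=np.mean(cs,0);print("case c",cc, ang(cs[0]-cs[1])-np.pi/2, ang(cs[3]-cs[0]))
s=observe();Rt=R.from_rotvec(s["ee_rot"]).as_matrix();print(Rt)
E
python3 loc.py
```

```text
plate [ 0.57075156 -0.02811866  0.01      ] [ 0.45094736 -0.05011293  0.01      ] [ 0.47540396 -0.16683524  0.01      ] 0.1218063792877996 0.11925696225195723
yaws [np.float64(0.18156334135572466), np.float64(0.21814442702508294), np.float64(0.20654008571959248), np.float64(0.1963245761389294)]
O [ 0.52226961 -0.09515228  0.        ] 0.20064310755983236
knob [ 0.55804536 -0.12053133  0.1195    ]
knob seen wing mid [ 0.55801773 -0.11653603  0.1195    ]
tail [ 0.44224225 -0.08951359  0.13361659] 0.00048755631159244905 in holster mm [-77.2981105   21.47499163 133.61658786]
case [array([0.51417484, 0.21774878, 0.018     ]), array([0.46373579, 0.05408595, 0.018     ]), array([0.56961095, 0.02336962, 0.018     ]), array([0.61522901, 0.19028509, 0.018     ])] [np.float64(0.10471962521794873), np.float64(0.17125892370208168), np.float64(0.11024083988577896), np.float64(0.17303693845856985)]
case c [0.54068765 0.12137236 0.018     ] -0.298952377675195 -0.26536265888470795
[[-8.97447430e-01  4.41121249e-01 -3.93026835e-04]
 [ 4.41121403e-01  8.97446752e-01 -1.11125091e-03]
 [-1.37475733e-04 -1.17066182e-03 -9.99999305e-01]]
```

Request:
drive_tool:
  steps:
    - [0,14,-34,0,0.033]
    - [0,14,-34,0,0.033]
    - [0,14,-34,0,0.033]
    - [0,14,-34,0,0.033]
    - [0,14,-34,0,0.033]
    - [0,14,-34,0,0.033]
    - [0,14,-34,0,0.033]
    - [0,14,-34,0,0.033]
    - [0,14,-34,0,0.033]
    - [0,14,-34,0,0.033]
    - [0,14,-34,0,0.033]
    - [0,14,-34,0,0.033]
    - [0,14,-34,0,0.033]
    - [0,14,-34,0,0.033]
    - [0,14,-34,0,0.033]
    - [0,14,-34,0,0.033]
    - [0,14,-34,0,0.033]
    - [0,14,-34,0,0.033]
    - [0,14,-34,0,0.033]
    - [0,14,-34,0,0.033]

```text
clock: 1.82
position: [0.5559, -0.1208, 0.2266]
ee_rot: [0.321, -3.125, -0.0]
force: [1.3, 0.5, 0.5]
width: 1.002
gripper_force: 0.0
```

Request:
drive_tool:
  steps:
    - [0,0,0,0,0]
    - [0,0,0,0,0]
    - [0,0,0,0,0]

```text
clock: 2.07
position: [0.5553, -0.1186, 0.2263]
ee_rot: [0.317, -3.125, -0.001]
force: [0.3, 1.0, 0.4]
width: 1.0
gripper_force: 0.0
```

```bash
python3 - <<'E'
from h import *
import pickle
d=cam("wrist");pickle.dump(d,open("w1.pkl","wb"));cv2.imwrite("pics/w1.png",d["image"][:,:,::-1])
s=observe();print(s["joints"],s["position"],R.from_rotvec(s["ee_rot"]).as_matrix()[:,1],d["xyz"])
E
```

```text
[-0.08738556  0.34376219  0.27207654  1.73232602 -0.10363397  1.08049977
  1.99333445] [ 0.55532226 -0.11779784  0.22637744] [-0.20261101  0.97925877  0.00102211] [ 0.4751485  -0.13550157  0.38411988]
```

View pics/w1.png

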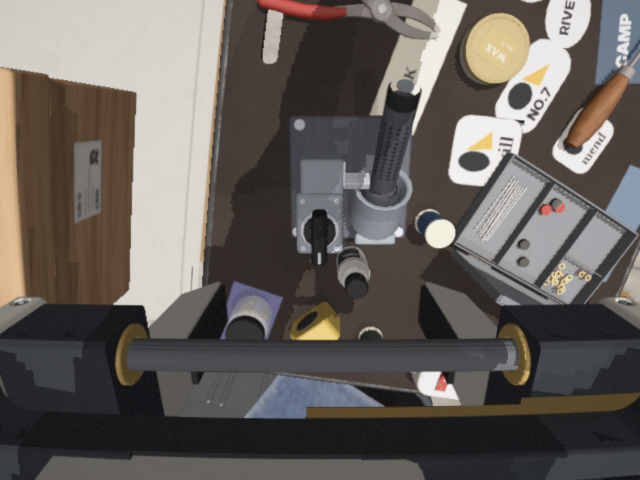

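The wrist view shows the knob wing at about (320,237), the lamp barrel running from the tail at (404,88) to (380,190), and the case corners at about (513,155), (455,247), (571,305) and (636,232). I'll compare these with my estimates.

```bash
cat >> loc.py <<'E'
print("----")
d=pickle.load(open("w1.pkl","rb"))
H=lambda *p:O+Rz@(np.array(p)/1000)
for p in[(30,-32,119.5),(50,-32,119.5),(10,-32,119.5),(-63,-63,10),(-63,59,10),(63,-63,10),(53,-52,85),(-77,22,134)]: print(p,proj(d,H(*p)).round(1))
print("tail two", two(t,A(237,560),d,(404,88)), two(d,(404,88),D["scene"],C(540-460,452-300)))
print([plane(d,*p,.01) for p in((290,117),(411,117))], plane(d,320,237,.1195))
print("case",[plane(d,*p,.018) for p in((513,155),(455,247),(571,305),(636,232))], np.mean([plane(d,*p,.018) for p in((513,155),(455,247),(571,305),(636,232))],0))
im=d["image"]
cv2.imwrite("pics/w1z.png",np.vstack([cv2.resize(im[195:275,280:380,::-1],(500,400),interpolation=cv2.INTER_CUBIC),np.zeros((2,500,3),np.uint8)]))
E
python3 loc.py | sed -n '/----/,$p'
```

```text
----
(30, -32, 119.5) [319.6 239.2]
(50, -32, 119.5) [319.6 264. ]
(10, -32, 119.5) [319.5 213.2]
(-63, -63, 10) [288.  112.6]
(-63, 59, 10) [414.4 113.1]
(63, -63, 10) [291.  237.5]
(53, -52, 85) [296.6 252.5]
(-77, 22, 134) [404.4  85.2]
tail two (array([ 0.44322767, -0.08919436,  0.13309188]), np.float64(0.0019137081181673208)) (array([ 0.44374325, -0.08836631,  0.13089382]), np.float64(0.0003231848858827002))
[array([ 0.47673929, -0.16682375,  0.01      ]), array([ 0.45298348, -0.05217478,  0.01      ])] [ 0.55632488 -0.12056707  0.1195    ]
case [array([0.46645695, 0.05473573, 0.018     ]), array([0.56987613, 0.02654776, 0.018     ]), array([0.60977841, 0.18044066, 0.018     ]), array([0.5136017 , 0.21871127, 0.018     ])] [0.5399283  0.12010885 0.018     ]
```

View pics/w1z.png

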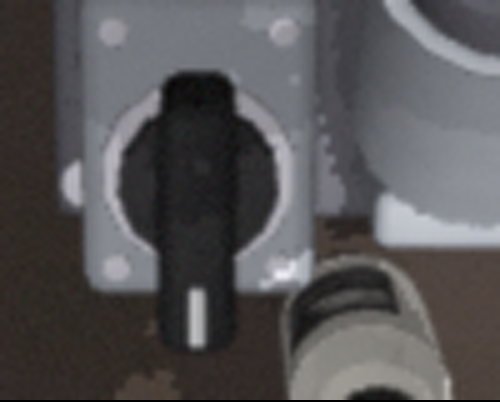

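Request:
drive_tool:
  steps:
    - [0.3,3,-2,0,-0.121]
    - [0.3,0,0,0,-0.121]
    - [0.3,0,0,0,-0.121]
    - [0.3,0,0,0,-0.121]
    - [0.3,0,0,0,-0.121]
    - [0.3,0,0,0,-0.121]
    - [0.3,0,0,0,-0.121]
    - [0.3,0,0,0,-0.121]
    - [0.3,0,0,0,-0.121]
    - [0.3,0,0,0,-0.121]
    - [0.3,0,0,0,-0.121]
    - [0.3,0,0,0,-0.121]
    - [0.3,0,0,0,-0.121]
    - [0.3,0,0,0,-0.121]
    - [0.3,0,0,0,-0.121]
    - [0.3,0,0,0,-0.121]
    - [0.3,0,0,0,-0.121]
    - [0.3,0,0,0,-0.121]
    - [0.3,0,0,0,-0.121]
    - [0.3,0,0,0,-0.121]

```text
clock: 3.78
position: [0.5585, -0.1189, 0.2267]
ee_rot: [-2.813, -1.396, -0.001]
force: [0.1, 0.5, 0.1]
width: 0.7
gripper_force: 0.0
```

Request:
drive_tool:
  steps:
    - [0.3,0,0,0,-0.121]
    - [0.3,0,0,0,-0.121]
    - [0.3,0,0,0,-0.121]
    - [0.3,0,0,0,-0.121]
    - [0.3,0,0,-10,-0.121]
    - [0.3,0,0,-10,-0.121]
    - [0.3,0,0,-20,0]
    - [0.3,0,0,-20,0]
    - [0.3,0,0,-20,0]
    - [0.3,0,0,-10,0]
    - [0.3,0,0,0,0]
    - [0.3,0,0,0,0]

```text
clock: 4.78
position: [0.5586, -0.1202, 0.1369]
ee_rot: [-3.125, -0.313, 0.001]
force: [-0.0, -0.5, 0.1]
width: 0.697
gripper_force: 0.0
```

```bash
python3 - <<'E'
from h import *
s=observe();print(s["joints"],s["position"],R.from_rotvec(s["ee_rot"]).as_matrix()[:,1])
E
```

```text
[-0.51594886  0.59305762  0.95578318  1.86463253 -0.57772833  0.99059383
 -0.67832153] [ 0.55862495 -0.12023093  0.13693488] [ 1.98299768e-01 -9.80141231e-01 -6.07252641e-04]
```

Request:
drive_tool:
  steps:
    - [0.3,0,0,-13,0]
    - [0.3,0,0,-13,0]
    - [0.3,0,0,-13,0]
    - [0.5,0,0,0,0]
    - [1,0,0,0,0]
    - [1,0,0,0,0]
    - [1,0,0,0,0]
    - [1,0,0,0,0]
    - [1,0,0,0,0]
  grip_force: 20

```text
clock: 5.53
position: [0.559, -0.1212, 0.0981]
ee_rot: [3.126, 0.312, 0.001]
force: [-0.4, -0.8, 0.0]
width: 0.314
gripper_force: 0.0
```

Request:
drive_tool:
  steps:
    - [1,0,0,0,0]
    - [1,0,0,0,0]
    - [1,0,0,0,0]
    - [1,0,0,0,0]
    - [1,0,0,0,0]

```text
clock: 5.95
position: [0.5587, -0.1207, 0.0979]
ee_rot: [-3.125, -0.312, -0.0]
force: [-1.7, 2.9, 3.3]
width: 0.131
gripper_force: 20.0
```

Request:
drive_tool:
  steps:
    - [1,0,0,0,0.095]
    - [1,0,0,0,0.095]
    - [1,0,0,0,0.095]
    - [1,0,0,0,0.095]
    - [1,0,0,0,0.095]
    - [1,0,0,0,0.095]
    - [1,0,0,0,0.095]
    - [1,0,0,0,0.095]
    - [1,0,0,0,0.095]
    - [1,0,0,0,0.095]
    - [1,0,0,0,0.095]
    - [1,0,0,0,0.095]
    - [1,0,0,0,0.095]
    - [1,0,0,0,0.07]
    - [1,0,0,0,0]
    - [1,0,0,0,0]

```text
clock: 7.28
position: [0.5599, -0.1217, 0.0979]
ee_rot: [2.294, 2.143, 0.002]
force: [4.9, -1.5, -2.9]
width: 0.129
gripper_force: 20.0
```

```bash
python3 - <<'E'
from h import *
s=observe();print(s["joints"],s["position"],R.from_rotvec(s["ee_rot"]).as_matrix()[:,1],s["ft_torque"])
E
```

```text
[-0.25976366  0.52996238  0.54186515  1.88168772 -0.36201619  0.82550606
  0.40238413] [ 0.55990978 -0.12173702  0.09790409] [ 0.99771303 -0.06754695  0.00247388] [-0.27051301 -0.79862441  0.15584951]
```

Request:
drive_tool:
  steps:
    - [0.5,0,0,0,0]
    - [0.5,0,0,0,0]
    - [0.5,0,0,0,0]
    - [0.5,0,0,20,0]
    - [0.5,0,0,30,0]
    - [0.3,0,0,40,0]
    - [0.3,-9,4,0,-0.1]
    - [0.3,-9,4,0,-0.101]
    - [0.3,-9,4,0,-0.101]
    - [0.3,-9,4,0,-0.101]
    - [0.3,-9,4,0,-0.101]
    - [0.3,-9,4,0,-0.101]
    - [0.3,-9,4,0,-0.101]
    - [0.3,-9,4,0,-0.101]
    - [0.3,-9,3,0,-0.101]
    - [0.3,-9,2,0,-0.101]
    - [0.3,0,0,0,-0.101]
    - [0.3,0,0,0,-0.101]
    - [0.3,0,0,0,-0.101]
    - [0.3,0,0,0,0]

```text
clock: 8.95
position: [0.4683, -0.0838, 0.1876]
ee_rot: [-3.128, -0.293, 0.001]
force: [-0.7, -0.8, -1.2]
width: 0.701
gripper_force: 0.0
```

```bash
python3 - <<'E'
from h import *
import pickle
d=cam("wrist");t=cam("top");s=cam("scene");pickle.dump((d,t,s),open("w2.pkl","wb"))
a=cv2.resize(d["image"][:,:,::-1],(480,360));b=cv2.resize(t["image"][185:285,330:430,::-1],(310,310))
e=cv2.resize(s["image"][230:350,310:430,::-1],(240,240))
c=np.zeros((600,800,3),np.uint8);c[:360,:480]=a;c[:310,485:795]=b;c[360:,:240]=e;cv2.imwrite("pics/w2.png",c)
s=observe();print(s["joints"],s["position"],R.from_rotvec(s["ee_rot"]).as_matrix()[:,1])
E
```

```text
[-0.70839228  0.33036345  1.00228701  2.02913113 -0.34051531  0.95826616
 -0.90620804] [ 0.46853019 -0.08399717  0.18769405] [ 1.93923971e-01 -9.81016561e-01 -2.63422830e-05]
```

View pics/w2.png

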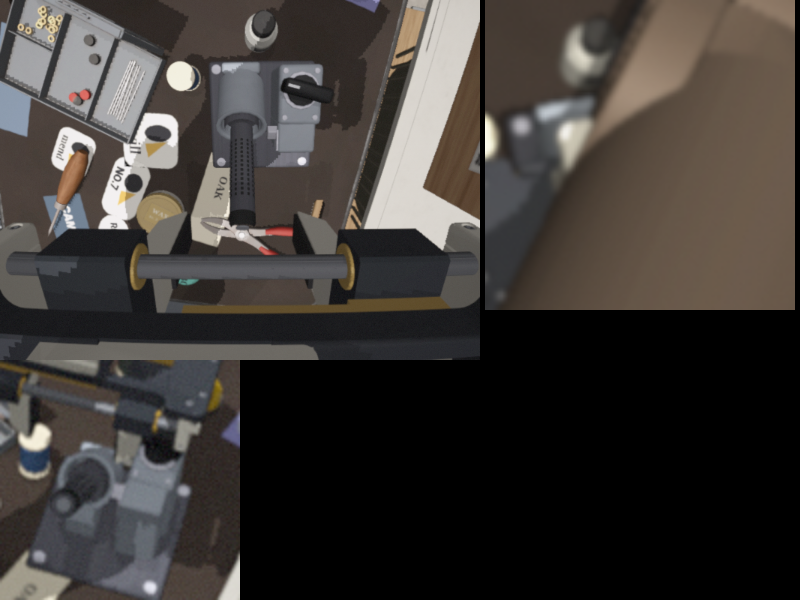

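The knob is at about (305,90) in the wrist view, turned and staying there, with the bolt drawn back. The lamp barrel is centred between the fingers at column 242. I'll grasp it now.

Request:
drive_tool:
  steps:
    - [0.3,0,0,-20,0]
    - [0.3,0,0,-30,0]
    - [0.3,0,0,-28,0]
    - [0.3,0,0,-20,0]
    - [0.6,0,0,0,0]
    - [1,0,0,0,0]
    - [1,0,0,0,0]
    - [1,0,0,0,0]
    - [1,0,0,0,0]
    - [1,0,0,0,0]
    - [1,0,0,0,0]
    - [1,0,0,0,0]
  grip_force: 20

```text
clock: 10.1
position: [0.4689, -0.0838, 0.0901]
ee_rot: [-3.127, -0.301, -0.001]
force: [-0.5, 0.3, 3.4]
width: 0.235
gripper_force: 20.0
```

Request:
drive_tool:
  steps:
    - [1,-4,-0.8,4,0]
    - [1,-6,-1.2,6,0]
    - [1,-6,-1.2,6,0]
    - [1,-6,-1.2,6,0]

```text
clock: 10.43
position: [0.4461, -0.0888, 0.1125]
ee_rot: [3.127, 0.3, 0.001]
force: [1.5, 0.1, -0.1]
width: 0.233
gripper_force: 20.0
```

Request:
drive_tool:
  steps:
    - [1,-6,-1.2,6,0]
    - [1,-6,-1.2,6,0]
    - [1,-6,-1.2,6,0]
    - [1,-6,-1.2,6,0]
    - [1,-4,-0.8,10,0]
    - [1,0,0,20,0]
    - [1,0,0,30,0]
    - [1,0,0,20,0]
    - [1,0,0,0,0]
    - [1,0,0,0,0]

```text
clock: 11.27
position: [0.4188, -0.0938, 0.2163]
ee_rot: [-3.126, -0.302, -0.003]
force: [-0.3, -0.2, -2.1]
width: 0.234
gripper_force: 20.0
```

```bash
python3 - <<'E'
from h import *
import pickle
d=cam("wrist");s=cam("scene")
a=cv2.resize(d["image"][:,:,::-1],(480,360));e=cv2.resize(s["image"][210:390,230:430,::-1],(400,360),interpolation=cv2.INTER_CUBIC)
c=np.zeros((360,800,3),np.uint8);c[:,:400]=e;c[:,400:]=cv2.resize(a,(400,360));cv2.imwrite("pics/w3.png",c)
s=observe();print(s["joints"],s["position"],s["force"],s["ft_torque"],s["width"])
E
```

```text
[-0.85021219  0.17270813  1.11299756  2.09372994 -0.18699638  0.98051183
 -1.01658549] [ 0.41778189 -0.0936342   0.21499117] [-1.25208881 -1.01686294 -2.13215001] [-0.09805011  0.19428659  0.07264568] 0.23130467253257989
```

View pics/w3.png

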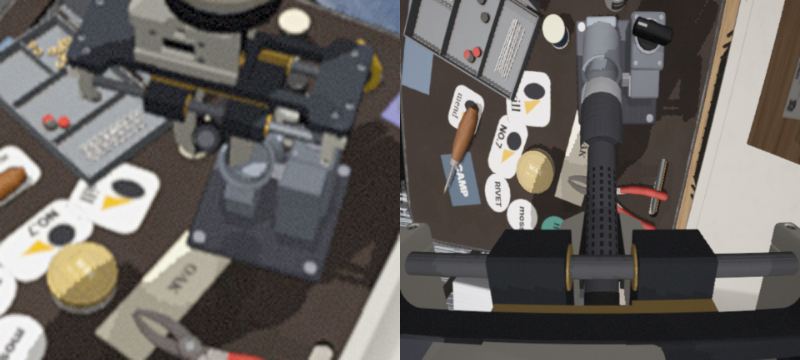

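The scene view shows the lamp held and clear of the tube, still tilted. I'll ease the grip so it swings about the pads to hang lens down.

Request:
drive_tool:
  steps:
    - [1,0,0,20,0]
    - [1,0,0,0,0]
    - [1,0,0,0,0]
    - [1,0,0,0,0]
    - [1,0,0,0,0]
    - [1,0,0,0,0]
  grip_force: 5

```text
clock: 11.87
position: [0.4182, -0.094, 0.235]
ee_rot: [3.127, 0.3, -0.002]
force: [-1.3, 0.4, -0.8]
width: 0.236
gripper_force: 5.0
```

```bash
python3 - <<'E'
from h import *
d=cam("wrist");s=cam("scene")
a=cv2.resize(d["image"][:,:,::-1],(480,360));e=cv2.resize(s["image"][210:390,230:430,::-1],(400,360),interpolation=cv2.INTER_CUBIC)
c=np.zeros((360,800,3),np.uint8);c[:,:400]=e;c[:,400:]=cv2.resize(a,(400,360));cv2.imwrite("pics/w4.png",c)
s=observe();print(s["position"],s["force"],s["ft_torque"],s["width"],s["gripper_force"])
E
```

```text
[ 0.41842467 -0.09411707  0.23530126] [ 0.68520812  0.65847005 -0.76768055] [-0.05851959  0.20130068 -0.01066342] 0.24006930763916598 5.000056852586567
```

View pics/w4.png

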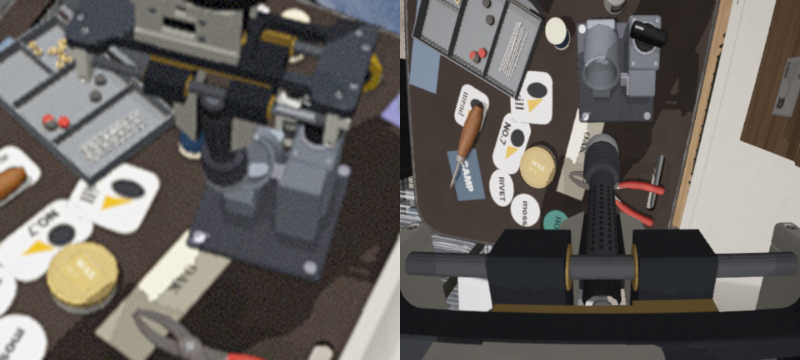

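The wrist view shows the lamp has swung down, with the head's front rim at about (600,135) in the crop. It isn't fully vertical yet, so I'll drop to 3 N and measure the tilt numerically.

Request:
drive_tool:
  steps:
    - [1,0,0,0,0]
    - [1,0,0,0,0]
    - [1,0,0,0,0]
    - [1,0,0,0,0]
    - [1,0,0,0,0]
    - [1,0,0,0,0]
  grip_force: 3

```text
clock: 12.47
position: [0.4187, -0.0941, 0.2358]
ee_rot: [-3.127, -0.301, -0.0]
force: [0.4, 0.5, -1.7]
width: 0.238
gripper_force: 3.0
```

```bash
cat > tilt.py <<'E'
from h import *
d=cam("wrist");s=observe()
Rt=R.from_rotvec(s["ee_rot"]).as_matrix()
g=np.array(s["position"])-Rt[:,2]*arm.tcp_to_grasp
f=np.cross(Rt[:,1],Rt[:,2]); f/=np.linalg.norm(f)   # tool x
if f@(g-np.array(d["xyz"]))<0: f=-f
print("g",g,"fwd",f,"tool z",Rt[:,2])
up=np.array([0,0,1.])
def pts(th,L=.115):
    ax=np.sin(th)*f-np.cos(th)*up; n=np.cos(th)*f+np.sin(th)*up
    return [proj(d,p).round(1) for p in(g+L*ax+.018*n, g+(L-.05)*ax+.018*n, g-(.15-L)*ax, g+L*ax)]
for th in np.radians([-10,-5,0,5,10,15,20,30,45]): print(int(round(np.degrees(th))),*pts(th))
im=d["image"].astype(int)
for c in(312,320,328): print(c,im[120:240:3,c].mean(1).round().astype(int).tolist())
import time; cv2.imwrite(f"pics/t{int(s['clock']*100)}.png",d["image"][:,:,::-1])
print(s["width"],s["gripper_force"],s["clock"])
E
python3 tilt.py
```

```text
g [ 0.41871867 -0.09404368  0.25455683] fwd [-9.81664262e-01 -1.90618136e-01 -6.05075709e-05] tool z [ 5.81164484e-05  1.81343210e-05 -9.99999998e-01]
-10 [322.3 237.3] [322.2 275.6] [321.9 392. ] [322.2 214.5]
-5 [322.3 250.7] [322.2 285. ] [321.9 385.6] [322.2 227.7]
0 [322.3 264.1] [322.2 294.5] [321.9 378.5] [322.3 240.9]
5 [322.3 277.6] [322.2 304.2] [321.9 370.8] [322.3 254.1]
10 [322.3 291.3] [322.2 313.9] [321.9 362.5] [322.3 267.5]
15 [322.3 305.1] [322.3 323.8] [321.9 353.8] [322.3 280.9]
20 [322.3 319. ] [322.3 333.8] [321.9 344.7] [322.3 294.5]
30 [322.4 347.5] [322.3 354. ] [321.8 326.1] [322.3 322.2]
45 [322.4 392.1] [322.3 384.7] [321.8 299. ] [322.4 365.1]
312 [99, 91, 92, 89, 63, 69, 72, 74, 72, 72, 70, 70, 72, 70, 59, 167, 168, 170, 169, 169, 121, 113, 122, 94, 42, 46, 55, 51, 45, 49, 47, 49, 49, 52, 63, 66, 56, 44, 45, 47]
320 [114, 90, 93, 88, 62, 72, 73, 74, 72, 74, 71, 72, 72, 72, 59, 168, 169, 168, 168, 166, 115, 124, 132, 47, 63, 55, 49, 51, 59, 49, 49, 53, 51, 65, 62, 63, 48, 49, 49, 44]
328 [102, 96, 95, 86, 63, 76, 74, 74, 74, 73, 70, 74, 72, 73, 58, 45, 42, 42, 43, 43, 116, 124, 128, 56, 53, 49, 51, 57, 53, 48, 52, 53, 54, 63, 62, 59, 47, 50, 47, 49]
0.24088082489980067 3.000061574857682 12.5167
```

```bash
sed -i 's/<0: f=-f/>0: f=-f/; s/^for c in.*$//' tilt.py; python3 tilt.py
python3 - <<'E'
import cv2,glob
f=sorted(glob.glob("pics/t12*.png"))[-1]; im=cv2.imread(f)[120:440,200:440]
cv2.imwrite("pics/v9.png",cv2.resize(im,None,fx=1.8,fy=1.8,interpolation=cv2.INTER_CUBIC))
E
```

```text
g [ 0.4187009  -0.09408322  0.25455458] fwd [9.81679979e-01 1.90537180e-01 3.46004928e-05] tool z [ 3.31976255e-05  1.05546249e-05 -9.99999999e-01]
-10 [322.3 243.2] [322.2 255.6] [322.  362.6] [322.3 267.5]
-5 [322.3 229.9] [322.2 246.8] [322.  370.9] [322.3 254.1]
0 [322.3 216.7] [322.2 238.2] [322.  378.6] [322.3 240.9]
5 [322.3 203.5] [322.2 229.7] [322.  385.7] [322.3 227.7]
10 [322.2 190.3] [322.2 221.6] [322. 392.] [322.3 214.6]
15 [322.2 177.1] [322.2 213.7] [322.1 397.6] [322.2 201.5]
20 [322.2 164. ] [322.1 206.2] [322.1 402.4] [322.2 188.4]
30 [322.1 137.9] [322.1 192.3] [322.1 409.4] [322.2 162.4]
45 [322.   99.1] [322.  175.3] [322.1 413.6] [322.1 123.8]
0.24135829156891145 3.000082690268755 12.5667
```

View pics/v9.png

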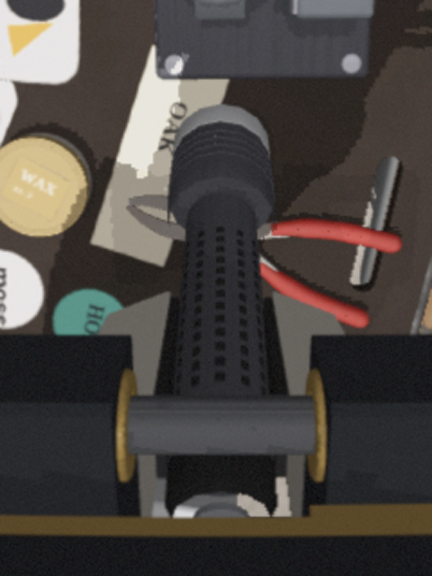

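The rim is at about (220,105) in the crop, which is row 178 in the full image, so the tilt is about 14°, lens forward. Pad friction is holding it there. A sharp forward start with a slow stop should swing it back.

Request:
drive_tool:
  steps:
    - [1,0,0,10,0]
    - [1,0,0,10,0]
    - [1,0,0,0,0]
    - [1,0,0,0,0]
    - [1,22,4,0,0]
    - [1,20,4,0,0]
    - [1,16,3,0,0]
    - [1,12,2.4,0,0]
    - [1,9,1.8,0,0]
    - [1,6,1.2,0,0]
    - [1,3,0.6,0,0]
    - [1,1,0.2,0,0]
    - [1,0,0,0,0]
    - [1,0,0,0,0]

```text
clock: 13.73
position: [0.5072, -0.077, 0.2558]
ee_rot: [-3.127, -0.3, 0.0]
force: [-0.4, -0.8, -1.7]
width: 0.241
gripper_force: 3.0
```

```bash
cat >> tilt.py <<'E'
im=cv2.GaussianBlur(d["image"],(3,3),0).astype(int)
print("rows from 150:",[tuple(x) for x in im[150:262:4,320:326].mean(1).round().astype(int).tolist()])
E
python3 tilt.py
```

```text
g [ 0.50719276 -0.07702011  0.27464776] fwd [9.81745272e-01 1.90200424e-01 1.38906530e-04] tool z [ 3.47657438e-05  5.50868407e-04 -9.99999848e-01]
-10 [322.3 243.2] [322.2 255.6] [321.8 362.5] [322.3 267.5]
-5 [322.3 229.9] [322.2 246.7] [321.8 370.8] [322.3 254.1]
0 [322.3 216.6] [322.2 238.1] [321.8 378.6] [322.3 240.8]
5 [322.2 203.4] [322.1 229.7] [321.8 385.6] [322.3 227.6]
10 [322.2 190.2] [322.1 221.5] [321.8 392. ] [322.3 214.5]
15 [322.2 177.1] [322.1 213.7] [321.8 397.6] [322.2 201.4]
20 [322.2 163.9] [322.1 206.1] [321.9 402.4] [322.2 188.4]
30 [322.1 137.8] [322.  192.2] [321.9 409.3] [322.1 162.4]
45 [322.  99.] [321.9 175.2] [322.  413.6] [322.  123.7]
0.2452030686106947 3.000008761882782 13.7833
rows from 150: [(118, 122, 128), (120, 124, 130), (120, 123, 129), (119, 122, 128), (120, 122, 129), (120, 122, 129), (120, 123, 130), (120, 123, 129), (118, 122, 128), (115, 118, 124), (111, 115, 120), (119, 122, 128), (118, 121, 127), (118, 121, 127), (119, 122, 129), (118, 122, 128), (111, 114, 120), (88, 89, 94), (66, 65, 70), (88, 88, 90), (110, 110, 111), (52, 51, 55), (48, 48, 52), (50, 49, 52), (45, 45, 48), (54, 53, 57), (66, 66, 70), (61, 60, 65)]
```

Rim row moved to about 222, so the lamp is now near vertical. I'll firm the grip and carry it over the case.

Request:
drive_tool:
  steps:
    - [1,0,0,0,0]
    - [1,0,0,0,0]
    - [1,0,0,0,0]
    - [1,1,6,0,0]
    - [1,3,12,0,0]
    - [1,3,18,0,0]
    - [1,4,20,0,0]
    - [1,4,20,0,0]
    - [1,4,20,0,0]
    - [1,4,20,0,0]
    - [1,4,20,0,0]
    - [1,4,20,0,0]
    - [1,3,18,0,0]
    - [1,2,12,0,0]
    - [1,1,8,0,0]
    - [1,0,3,0,0]
    - [1,0,0,0,0]
    - [1,0,0,0,0]
  grip_force: 25

```text
clock: 15.28
position: [0.5446, 0.1192, 0.2558]
ee_rot: [3.127, 0.299, -0.0]
force: [-0.5, -0.5, -1.8]
width: 0.234
gripper_force: 25.0
```

```bash
python3 tilt.py; python3 - <<'E'
from h import *
import pickle
d=cam("wrist");s=cam("scene");t=cam("top");pickle.dump((d,s,t),open("w5.pkl","wb"));o=observe()
print(o["joints"],o["force"],o["ft_torque"])
a=cv2.resize(d["image"][60:360,120:520,::-1],(800,600))
c=np.zeros((600,800,3),np.uint8)
c[:320,:426]=cv2.resize(d["image"][:,:,::-1],(426,320));c[:,430:]=cv2.resize(s["image"][130:330,190:313,::-1],(370,600),interpolation=cv2.INTER_CUBIC)
c[325:600,:420]=cv2.resize(t["image"][160:290,190:390,::-1],(420,275),interpolation=cv2.INTER_CUBIC)
cv2.imwrite("pics/w5.png",c)
E
```

```text
g [0.54458813 0.11889248 0.2746874 ] fwd [9.81995783e-01 1.88902836e-01 3.61203736e-06] tool z [ 4.97690846e-05 -2.39599335e-04 -9.99999970e-01]
-10 [322.6 243.3] [322.7 255.7] [322.8 362.8] [322.6 267.5]
-5 [322.6 230. ] [322.6 246.9] [322.8 371.1] [322.6 254.2]
0 [322.6 216.7] [322.6 238.2] [322.8 378.8] [322.6 240.9]
5 [322.6 203.5] [322.6 229.8] [322.8 385.9] [322.6 227.7]
10 [322.6 190.3] [322.6 221.7] [322.8 392.2] [322.6 214.6]
15 [322.6 177.2] [322.6 213.8] [322.8 397.8] [322.6 201.5]
20 [322.6 164.1] [322.6 206.3] [322.8 402.6] [322.6 188.5]
30 [322.6 137.9] [322.6 192.4] [322.8 409.6] [322.6 162.5]
45 [322.6  99.2] [322.7 175.4] [322.8 413.8] [322.6 123.8]
0.2366481662204056 24.999988954514265 15.3333
rows from 150: [(130, 132, 136), (136, 137, 140), (188, 188, 191), (196, 198, 200), (197, 198, 200), (196, 197, 199), (196, 197, 198), (197, 198, 199), (197, 198, 200), (196, 198, 200), (197, 199, 201), (197, 199, 200), (197, 199, 200), (195, 197, 199), (196, 197, 200), (192, 193, 195), (185, 186, 189), (176, 176, 178), (164, 100, 96), (155, 116, 115), (130, 130, 132), (58, 59, 62), (62, 60, 65), (59, 59, 63), (55, 54, 58), (66, 64, 70), (80, 80, 85), (75, 74, 79)]
[-1.03003852  0.42513538  1.02920222  1.75187286 -0.39101236  1.18821698
 -1.27082617] [ 0.000839   -0.02227632 -0.35731412] [-0.03966722  0.11306837  0.02310537]
```

View pics/w5.png

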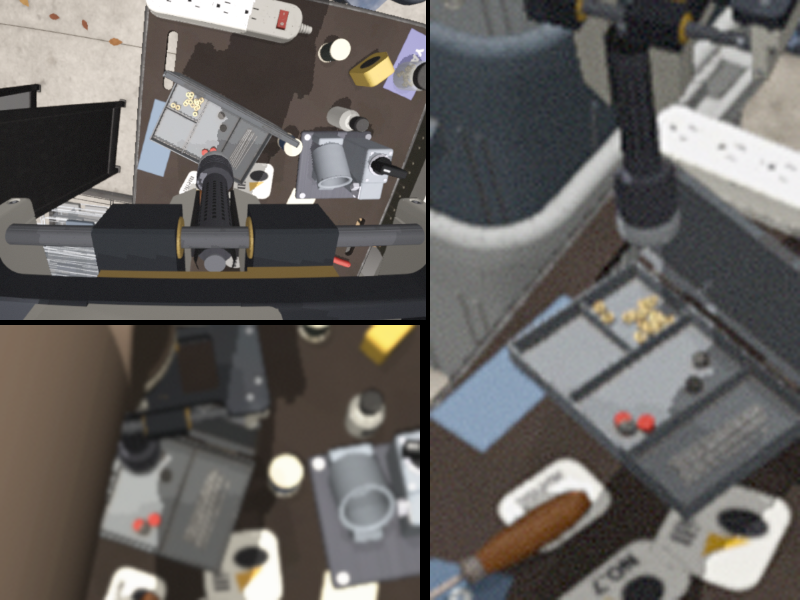

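The scene crop shows the lamp hanging at about (650,225), near vertical. The middle compartment lies between partitions running (578,398)–(688,320) and (628,448)–(745,368). Next: the lens position, tilt and compartment centre.

```bash
python3 - <<'E'
from h import *
import pickle
d,s,t=pickle.load(open("w5.pkl","rb")); t0=pickle.load(open("D0.pkl","rb"))["top"]
S=lambda x,y:(190+(x-430)/3.008-.3,130+y/3-.3)
B=lambda x,y:(200+(x-460)/2.5-.3,170+y/2.5-.3)
c1=[plane(s,*S(*p),.018) for p in((578,398),(688,320),(745,368),(628,448))]
c2=[plane(t0,*B(*p),.018) for p in((592,97),(555,215),(665,125),(628,243))]
print("mid scene",np.mean(c1,0),"mid top",np.mean(c2,0)); 
for c in (c1,c2): print(np.round(c,3).tolist())
# red pieces, check; lamp in scene
g=np.array([.5446,.1190,.2747])
inv=lambda q:(430+(q[0]+.3-190)*3.008,(q[1]+.3-130)*3)
for nm,L in(("lens",.115),("shoulder",.065),("grip",0),("tail",-.035)): print(nm,inv(proj(s,g-[0,0,L])))
# automatic: head silhouette in scene near the predicted row, dark columns
im=cv2.cvtColor(s["image"],cv2.COLOR_RGB2GRAY)
for r in range(150,216,5):
    print(r,im[r,245:285].tolist())
E
```

```text
mid scene [0.5337379  0.11899487 0.018     ] mid top [0.53622708 0.12122047 0.018     ]
[[0.498, 0.157, 0.018], [0.587, 0.132, 0.018], [0.57, 0.079, 0.018], [0.48, 0.108, 0.018]]
[[0.593, 0.137, 0.018], [0.5, 0.162, 0.018], [0.572, 0.08, 0.018], [0.48, 0.106, 0.018]]
lens (np.float64(654.2210680301824), np.float64(216.39272039786664))
shoulder (np.float64(648.0022909981486), np.float64(153.96467022427223))
grip (np.float64(639.201451951168), np.float64(65.43810991108023))
tail (np.float64(634.0886703280371), np.float64(13.912526128829029))
150 [119, 111, 116, 85, 29, 36, 44, 41, 50, 42, 53, 43, 43, 47, 47, 45, 39, 54, 93, 115, 118, 118, 112, 114, 117, 114, 118, 114, 105, 107, 102, 102, 140, 183, 179, 153, 130, 134, 163, 177]
155 [118, 116, 118, 108, 60, 33, 38, 41, 46, 35, 40, 46, 35, 44, 40, 42, 28, 36, 63, 115, 121, 115, 113, 116, 120, 118, 117, 111, 103, 102, 101, 102, 119, 166, 189, 191, 182, 152, 120, 115]
160 [106, 115, 125, 115, 97, 49, 27, 33, 32, 35, 38, 36, 44, 35, 45, 43, 42, 33, 53, 102, 117, 122, 113, 121, 112, 115, 118, 115, 105, 124, 175, 188, 169, 129, 94, 90, 95, 111
[... 1281 characters left out ...]
 103, 103, 110]
200 [95, 79, 69, 67, 64, 66, 66, 78, 52, 36, 51, 43, 49, 45, 45, 45, 47, 50, 49, 43, 46, 49, 46, 48, 40, 50, 61, 87, 67, 65, 60, 61, 64, 63, 61, 61, 59, 55, 62, 60]
205 [70, 67, 66, 62, 62, 65, 78, 109, 134, 112, 93, 82, 71, 62, 56, 55, 53, 54, 56, 66, 71, 86, 99, 110, 115, 113, 104, 88, 69, 60, 62, 60, 58, 64, 62, 67, 59, 57, 56, 63]
210 [68, 65, 69, 63, 68, 70, 70, 68, 69, 63, 65, 93, 98, 103, 100, 109, 107, 108, 109, 110, 105, 101, 106, 103, 87, 65, 57, 52, 67, 60, 64, 65, 63, 64, 61, 57, 63, 65, 66, 64]
215 [71, 67, 68, 73, 77, 58, 43, 27, 58, 102, 99, 95, 97, 91, 87, 100, 120, 144, 147, 152, 124, 93, 71, 57, 60, 60, 55, 61, 62, 60, 61, 63, 60, 63, 64, 57, 56, 66, 63, 66]
```

```bash
python3 - <<'E'
from h import *
import pickle
d,s,t=pickle.load(open("w5.pkl","rb")); D=pickle.load(open("D0.pkl","rb")); w1=pickle.load(open("w1.pkl","rb")); w2=pickle.load(open("w2.pkl","rb"))[0]
g=np.array([.5446,.1190,.2747]); k=np.array([.8,.6,0])
for L in(.11,.115,.12,.125): print(L,proj(s,g-[0,0,L]-.018*k))
yaw=-.29; ax=np.array([np.cos(yaw),np.sin(yaw),0]); ay=np.array([-ax[1],ax[0],0]); c=np.array([.541,.120,.018])
for nm,c0 in(("top",D["top"]),("scene",D["scene"]),("w1",w1),("w2",w2)):
    G=cv2.cvtColor(c0["image"],cv2.COLOR_RGB2GRAY).astype(np.float32)
    def smp(P):
        q=np.array([proj(c0,p) for p in P],np.float32); return cv2.remap(G,q[:,:1],q[:,1:],cv2.INTER_LINEAR).ravel()
    a=np.arange(-72,73,4)
    px=np.mean([smp([c+ax*i/1000+ay*j/1000 for i in a]) for j in(-18,-14,14,18)],0)
    py=np.mean([smp([c+ax*j/1000+ay*i/1000 for i in a]) for j in(-15,-5,0)],0)
    print(nm);print(" x",list(zip(a.tolist(),px.round().astype(int).tolist())));print(" y",list(zip(a.tolist(),py.round().astype(int).tolist())))
E
```

```text
0.11 [264.78410798 207.35049018]
0.115 [264.98383514 209.35787709]
0.12 [265.18213089 211.35056021]
0.125 [265.37901015 213.32869654]
top
 x [(-72, 61), (-68, 60), (-64, 60), (-60, 68), (-56, 113), (-52, 139), (-48, 167), (-44, 162), (-40, 157), (-36, 154), (-32, 152), (-28, 153), (-24, 156), (-20, 168), (-16, 171), (-12, 171), (-8, 171), (-4, 171), (0, 171), (4, 168), (8, 154), (12, 145), (16, 150), (20, 164), (24, 170), (28, 171), (32, 171), (36, 166), (40, 156), (44, 139), (48, 101), (52, 83), (56, 116), (60, 122), (64, 75), (68, 66), (72, 66)]
 y [(-72, 170), (-68, 176), (-64, 177), (-60, 192), (-56, 197), (-52, 191), (-48, 180), (-44, 172), (-40, 171), (-36, 170), (-32, 150), (-28, 134), (-24, 166), (-20, 170), (-16, 171), (-12, 171), (-8, 170), (-4, 171), (0, 170), (4, 171), (8, 171), (12, 171), (16, 171), (20, 171), (24, 169), (28, 141), (32, 123), (36, 149), (40, 150), (44, 151), (48, 152), (52, 152), (56, 152), (60, 152), (64, 152), (68, 154), (72, 153)]
scene
 x [(-72, 67), (-68, 66), (-64, 75), (-60, 99), (-56, 162), (-52, 151), (-48, 123), (-44, 135), (-40, 140), (-36, 15
[... 1696 characters left out ...]
 137), (-24, 154), (-20, 155), (-16, 153), (-12, 168), (-8, 167), (-4, 167), (0, 167), (4, 168), (8, 168), (12, 164), (16, 135), (20, 135), (24, 124), (28, 166), (32, 166), (36, 167), (40, 167), (44, 158), (48, 154), (52, 150), (56, 155), (60, 137), (64, 87), (68, 41), (72, 21)]
 y [(-72, 158), (-68, 173), (-64, 184), (-60, 148), (-56, 183), (-52, 174), (-48, 171), (-44, 171), (-40, 171), (-36, 159), (-32, 54), (-28, 138), (-24, 168), (-20, 153), (-16, 165), (-12, 168), (-8, 169), (-4, 168), (0, 169), (4, 168), (8, 169), (12, 168), (16, 168), (20, 165), (24, 57), (28, 53), (32, 151), (36, 165), (40, 165), (44, 164), (48, 164), (52, 164), (56, 163), (60, 163), (64, 163), (68, 162), (72, 162)]
```

Request:
drive_tool:
  steps:
    - [1,-1,-1,-4,0]
    - [1,-1,-1,-8,0]
    - [1,-1,-1,-10,0]
    - [1,0,0,-10,0]
    - [1,0,0,-10,0]
    - [1,0,0,-8,0]
    - [1,0,0,-5,0]
    - [1,0,0,-2,0]
    - [1,0,0,0,0]
    - [1,0,0,0,0]
    - [1,0,0,0,0]
    - [1,0,0,0,0]

```text
clock: 16.48
position: [0.542, 0.1171, 0.1992]
ee_rot: [-3.127, -0.301, -0.001]
force: [-0.4, -0.0, -1.1]
width: 0.235
gripper_force: 25.0
```

```bash
python3 tilt.py | tail -1; python3 - <<'E'
from h import *
s=cam("scene");o=observe();print(o["position"],o["dq"].round(3),o["width"])
g=o["position"]+np.array([0,0,.0188])
for L in(.115,.12): print(proj(s,g-[0,0,L]), proj(s,g-[0,0,L]-.018*np.array([.8,.6,0])))
im=s["image"]
for r in range(195,248,3): print(r,im[r,244:284].mean(1).round().astype(int).tolist())
E
```

```text
rows from 150: [(126, 127, 130), (132, 134, 138), (124, 126, 129), (185, 185, 188), (198, 200, 202), (199, 200, 202), (197, 198, 200), (194, 194, 196), (183, 184, 185), (169, 169, 171), (144, 146, 147), (138, 139, 141), (138, 140, 141), (138, 139, 140), (138, 139, 141), (137, 138, 141), (134, 134, 137), (122, 122, 124), (122, 122, 124), (119, 119, 121), (130, 130, 131), (63, 62, 67), (61, 60, 65), (63, 62, 66), (58, 56, 61), (68, 67, 72), (82, 82, 87), (76, 75, 80)]
[0.5418722  0.11720498 0.19904816] [-0.001 -0.001 -0.002  0.003  0.    -0.     0.001] 0.23684669701774289
[266.44179675 225.0776326 ] [267.18039561 232.56362777]
[266.62566673 226.91929444] [267.36371088 234.3983264 ]
195 [100, 95, 88, 80, 98, 98, 90, 72, 63, 65, 63, 45, 31, 41, 36, 38, 41, 40, 32, 43, 44, 30, 46, 59, 66, 70, 65, 62, 67, 56, 61, 65, 57, 58, 62, 65, 82, 101, 100, 106]
198 [93, 87, 97, 88, 73, 67, 67, 67, 65, 65, 70, 42, 40, 35, 43, 39, 42, 48, 35, 39, 46, 41, 40, 42, 54, 62, 65, 68, 65, 65, 60, 65, 63, 57, 64, 61, 63, 62, 63, 69]
201 [88, 77, 70, 62, 64, 60, 66, 66, 66, 67, 67, 48, 35, 46, 40, 39, 42, 44, 
[... 2042 characters left out ...]
, 127, 117, 103, 116, 118, 120, 127, 123, 112, 114, 114, 111, 102, 79, 67, 67, 66, 71, 67, 62, 70, 72, 66, 67, 74, 64]
240 [164, 153, 134, 103, 87, 94, 117, 154, 167, 169, 168, 169, 170, 173, 173, 143, 118, 124, 120, 131, 139, 150, 107, 82, 75, 67, 66, 63, 84, 88, 91, 96, 103, 109, 124, 95, 71, 64, 59, 62]
243 [168, 166, 169, 166, 162, 139, 109, 89, 80, 100, 133, 157, 167, 173, 176, 157, 140, 127, 101, 73, 65, 62, 71, 91, 112, 134, 156, 166, 168, 169, 165, 160, 144, 128, 125, 125, 122, 101, 88, 77]
246 [168, 168, 168, 169, 171, 168, 169, 169, 155, 128, 104, 95, 103, 111, 103, 78, 65, 66, 68, 91, 131, 155, 164, 168, 169, 165, 171, 171, 169, 168, 172, 170, 172, 168, 157, 150, 143, 109, 94, 93]
```

Request:
drive_tool:
  steps:
    - [1,0,-1,2,0]
    - [1,0,0,2,0]
    - [1,0,0,0,0]
    - [1,0,0,0,0]
    - [1,0,0,0,0]
    - [1,0,0,0,0]

```text
clock: 17.08
position: [0.5417, 0.1162, 0.2027]
ee_rot: [3.127, 0.301, -0.0]
force: [-0.7, -0.2, -1.6]
width: 0.236
gripper_force: 25.0
```

```bash
python3 -c "
from cell import arm,observe
o=observe();print(o['position'],o['gripper_force'],abs(o['dq']).max());print(arm.sign_off())"
```

```text
[0.54165374 0.11618624 0.20270011] 25.000148713588715 0.0016478927343698468
the job is handed in; nothing more can be done
None
```

I unlocked the holster, pulled out the lamp and handed the job in at 17.1 s. The gripper is still holding the lamp lens down over the middle compartment: by my image estimates it is within about 2° of vertical, 4 mm of centre, and roughly 10 cm above the floor.

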